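# Lock down the mini chop saw and lift it by its carry handle

### The arm

A 6-joint arm with a two-finger parallel gripper is mounted at the origin on a cart in front of the work surface, level with it; the furniture and walls round the work are solid. World frame = base frame: x ahead of the robot, y to its left, z up, the work surface at z = 0. Lengths are in m, angles in rad, forces in N, time in s.
With the tool pointing down it reaches from about 0.275 to 1 m from the base axis. Payload 8.4 kg.
Tool frame: the origin (TCP) lies at the very end of the fingers, on their centre line; the grasp point (between the pads) lies 19 mm behind it; z points along the fingers, y is the line along which they close (so a half turn about z gives the same grasp; the last joint's range is limited). The gripper opens to 85 mm and grips with 20 to 120 N. Pads are 22 mm wide; open, the fingers measure 114 mm over their backs; the gripper's body (76 mm by 85 mm) begins 54 mm behind the grasp point. The pads swing forward as they close: fully open they stand 13 mm farther back than shut.
Start: joints at [1.326, 0.353, 1.633, -0, 1.155, -0.002], TCP at [0.15, 0.607, 0.231] pointing down, gripper open.
Joint ranges: [-2.63, 2.63], [-0.92, 2.1], [0.06, 2.66], [-1.3, 4.44], [0, 2.69], [-3.02, 3.02]. Speed limits (rad/s): [2.22, 2.22, 2.79, 3.14, 3.14, 3.14].

### API

Orientations are given as a rotation vector (axis times angle).
In Python, from cell import * gives the robot as it stands.
- The arm moves only by the tool step_arm, never from a script. Its arguments are lists of equal length, an entry for each row: "offset": the shift along the world's x, y, z in cm, a list of three; "yaw": the turn about the world's z in degrees. A call has 1 to 10 rows; each row is the pose to reach, as a shift and turn from the pose commanded when the call began; what a row does not reach only later rows make up. A row lasts 1/8 s, in which the tool goes at most 62.5 mm and 10.7 degrees, less where a joint would pass 70% of its speed; a pose out of reach is approached as far as the arm can. A call with a gripper value outside its range is refused whole. "jaw" is the opening in per cent of the stroke, from 0 (shut) to 100 (fully open), set as the call begins (left out, the last holds). The fingers move at their own pace and stop on an object; "force" is the grip in N (left out, the last holds). Time passes only in rows, so rows that repeat a pose let the fingers close. It gives the time, the measured TCP pose, the force, the opening and the grip force at its end, in the units of the state.
- get_state(): the state, without advancing time (a new reading comes with each control period).
- grab_frame(name): name is "scene" or "top"; returns (picture, depth): 480x640x3 uint8, red, green, blue; 480x640 float32, m along the optical axis (not along the pixel's ray), 0 where there is no reading.
- camera_info(name): a dict with "camera_matrix" (3x3 intrinsics, pixels), "k1" (the pictures are not rectified: a ray, as slopes to the right and down, at radius r is drawn at 1 + k1 r^2 times it, then the intrinsics apply), "cam_to_world" (4x4, takes a point from camera to world coordinates). Camera axes: x right, y up, looking along -z (the intrinsics and any distortion apply to the point x, -y, -z); pixel columns grow to the right and rows downward; lengths in m; the calibration is good to about 2 mm. A picture is of the moment at which its call begins. camera_info takes no time and is no camera call.
- job_done(): hands the job in; it is judged then, once.
The state is a dict: "time_s": time; "joint_pos": joint angles; "joint_vel": joint speeds; "tau": joint torques, N m; "tool_pos": TCP position; "orientation": TCP orientation; "wrist_force": force on the tool from outside, world axes, zero at the start; "ft_torque": the same for the moment, N m; "finger_gap": finger opening in m; "finger_force": force on a finger pad.
Only numpy, scipy, OpenCV 4.12 (cv2) and the standard library are available. Lean on these libraries where they do the work, as an engineer would, in place of code of your own. Each camera call takes 0.05 s, during which the arm holds its last target. There are 200 camera calls.

### The job

The cutting is done: get the mini chop saw ready to be carried off. Push its sprung head down by the front grip until the lock pin catches, and let go so that you see it stay down by itself; then take the saw by the carry handle on top, lift it straight and level at least 8 cm clear of the table and keep it there, level and steady. Finish while still holding it up, and leave the tape measure, the card box, the tin and the offcut of wood where they are.

Things in the scene. Friction and masses are not known exactly. Their poses are not given: they have to be found in the camera images.
- saw: Mini chop saw, loose on the table, 0.9 kg. Its base: metal bed 245 x 135 mm, front vice, two pivot cheeks at the rear. Origin: centre of the underside (x -130 to +115 mm); x axis from front (grip) to rear (pivot), y to the motor side, z up. Head locked: spans x -151 to +115, y -80 to +80, 176 mm high (245 with head up); centre of mass within 8 mm of below the carry handle's middle.
- saw_head (a joint): Head angle (rad) about the pivot (along the saw's y axis): 0 = held up by its spring, 0.50 = pressed down on its stop. From about 0.48 the lock pin snaps over it and it stays at about 0.465; let go earlier it springs up. Takes 3 to 6 N at the front grip. Unlocked, it swings open if the saw is lifted by it.
- saw_pivot (a point): Middle of the head's pivot axis, at (85, 0, 105) mm in the saw's frame.
- front_grip (a point): Point on the flat top of the black operating grip at the front of the head, to push down on, 26 mm behind its front end; grip 28 mm wide, 86 mm long. It swings about the pivot: in the saw's frame from x -85, z 233 mm (head up) to x -125, z 134 mm (fully down).
- carry_handle (a point): Middle of the black carry handle on top of the head, turning with it: straight bar along the saw's x axis, 22 mm wide, 20 mm high, 118 mm long (84 mm free between its posts), gripped from above across its width. Head locked: bar level, middle at (-6, 0, 166) mm in the saw's frame, 28 mm free below it.
- tape_measure: Bystander: red and black tape measure, 41 x 99 x 76 mm, standing; origin at the centre of its underside.
- screw_box_b: Bystander: small brown card box, 45 x 70 x 41 mm; origin at the centre of its underside.
- tin: Bystander: printed tin, 57 mm across, 72 mm high; origin at the centre of its underside.
- offcut: Bystander: bare wooden offcut, 34 x 150 x 18 mm, lying flat; origin at the centre of its underside.
- lock_knob (a point): Middle of the black pull knob (22 mm across) of the sprung lock pin, on a post on the -y side of the base at (33, -73, 107) mm in the saw's frame. The pin works by itself as the head passes; pulling the knob would free the head again.

How it is judged:
By the outcome, as a careful person would: the job done as asked, in the order asked, and still so for the second after the job is handed in, while the arm keeps its last pose, push and grip.
It also fails if it takes over 48 s, if anything falls off the work surface, if the arm or the gripper's body presses on something with over 40 N, if the wrist force passes 120 N, or if a joint passes its speed limit or range.

## Working session

There is one attempt and no reset: what is moved stays moved. The work goes in short steps, Python scripts to look and compute and a tool call to move; the robot and the scene stay as the last step left them, time stands still between calls to the robot, and variables do not carry over. Pictures are saved under pics/ and viewed, at most 10 in all, crops included, and the job is handed in when it is done.

Besides the shell and the picture viewer there is one more tool, called after ">>>" as a command line: name --pt "numbers of a row" for each row, then --argument value for the rest. step_arm: Moves the arm, as the interface text tells. Its arguments: {"type":"object","properties":{"offset":{"type":"array","items":{"type":"array","items":{"type":"number"}}},"yaw":{"type":"array","items":{"type":"number"}},"jaw":{"type":"number"},"force":{"type":"number"}},"required":["offset","yaw"]}

```bash
mkdir -p pics; cat > h.py <<'E'
from cell import *
import numpy as np, cv2
def cloud(name):
    im,d=grab_frame(name); c=camera_info(name); K=np.array(c["camera_matrix"]); k1=c["k1"]
    v,u=np.mgrid[0:480,0:640].astype(np.float64)
    p=cv2.undistortPoints(np.stack([u.ravel(),v.ravel()],1)[:,None],K,np.array([k1,0,0,0,0.]))[:,0]
    z=d.ravel(); P=np.stack([p[:,0]*z,-p[:,1]*z,-z,np.ones_like(z)],1)@np.array(c["cam_to_world"]).T
    W=P[:,:3].reshape(480,640,3); W[d==0]=np.nan
    return im,W
def save(im,n): cv2.imwrite("pics/"+n,im[:,:,::-1])
E
python3 - <<'E'
from h import *
a,W=cloud("top"); b,V=cloud("scene")
save(a,"top0.png"); save(b,"scene0.png"); np.save("top0.npy",W); np.save("scene0.npy",V)
print(get_state())
for n in("top","scene"):print(np.round(camera_info(n)["cam_to_world"],2))
E
```

```text
{'time_s': 0.1, 'joint_pos': array([ 1.32559583e+00,  3.53575880e-01,  1.63404008e+00, -8.21814770e-06,
        1.15519520e+00, -2.41961082e-03]), 'joint_vel': array([ 0.00080299, -0.00137467, -0.00133269, -0.00049724, -0.00045859,
        0.00132507]), 'tau': array([ 1.78440165e-03, -6.06353331e+01, -3.42818105e+01,  1.61510161e-05,
        4.07716812e-03, -1.86823996e-06]), 'tool_pos': array([0.15016573, 0.60626568, 0.23064705]), 'orientation': array([-3.80400851e-01, -3.11833247e+00,  1.90074315e-03]), 'wrist_force': array([-0.8579233 , -1.24770238, -0.16626445]), 'ft_torque': array([-0.00219378,  0.04788121,  0.04151977]), 'finger_force': 0.0, 'finger_gap': 0.08544252184810042}
[[-0.01  0.99 -0.13  0.39]
 [-1.   -0.01 -0.01  0.  ]
 [-0.01  0.13  0.99  1.61]
 [ 0.    0.    0.    1.  ]]
[[ 0.58  0.63 -0.52 -0.12]
 [-0.81  0.43 -0.38 -0.49]
 [-0.01  0.65  0.76  1.16]
 [ 0.    0.    0.    1.  ]]
```

View pics/top0.png

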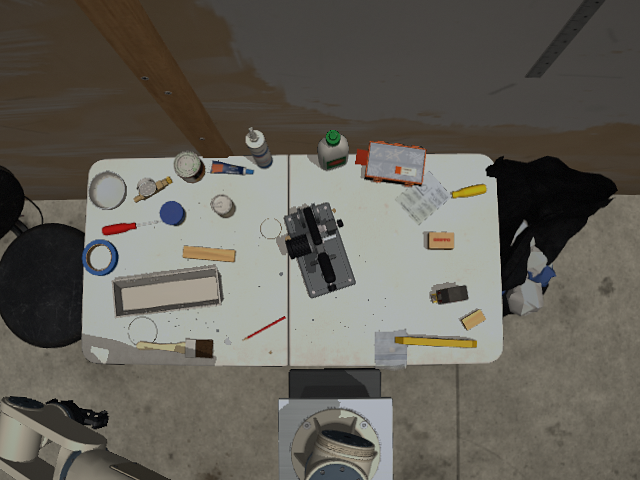

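View pics/scene0.png

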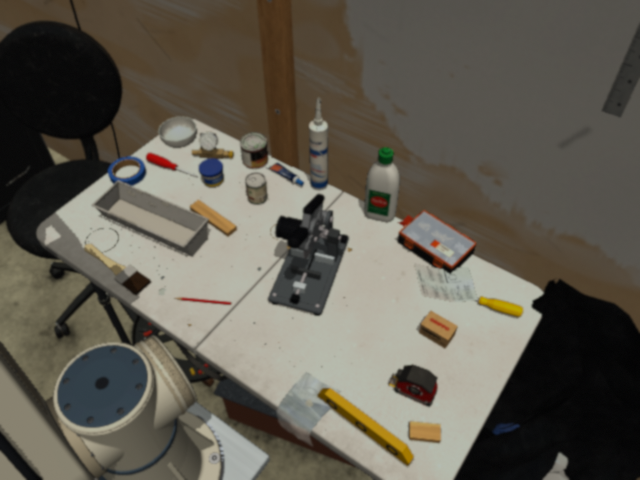

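The saw is at about (320,250) in the top view, with its front towards the robot, rotated a little and the motor on the left. The tin (222,205), offcut (209,254), box (440,240) and tape measure (450,293) stand clear of it. Next I fit its pose.

```bash
python3 - <<'E'
from h import *
a=cv2.imread("pics/top0.png");b=cv2.imread("pics/scene0.png")
c=np.hstack([cv2.resize(a[190:310,265:375],None,fx=4,fy=4,interpolation=2)[:, :400],cv2.resize(b[185:320,255:365],None,fx=3.55,fy=3.55,interpolation=2)[:480]])
cv2.imwrite("pics/crop0.png",c)
W=np.load("top0.npy")
R=W[195:305,275:365].reshape(-1,3);R=R[~np.isnan(R[:,0])]
print("table z",np.nanmedian(R[:,2]))
print(W[297,310],W[288,355],W[205,285],W[268,326])
# bed points via both clouds, heights histogram
V=np.load("scene0.npy")
for M,s in((W,np.s_[195:305,275:365]),(V,np.s_[190:320,260:360])):
    P=M[s].reshape(-1,3);P=P[~np.isnan(P[:,0])]
    print(np.histogram(P[:,2],bins=np.arange(-.01,.27,.01))[0], P[:,2].max())
    q=P[P[:,2]>0.008]; r=cv2.minAreaRect((q[(q[:,2]<.04)][:,:2]*1000).astype(np.float32)); print(r)
E
```

```text
Traceback (most recent call last):
ValueError: all the input array dimensions except for the concatenation axis must match exactly, but along dimension 0, the array at index 0 has size 480 and the array at index 1 has size 479
```

```bash
python3 - <<'E'
from h import *
a=cv2.imread("pics/top0.png");b=cv2.imread("pics/scene0.png")
c=np.hstack([cv2.resize(a[190:310,268:368],(400,480),interpolation=2),cv2.resize(b[190:315,255:359],(400,480),interpolation=2)])
cv2.imwrite("pics/crop0.png",c)
W=np.load("top0.npy")
print(W[290,312],W[285,350],W[268,326])
V=np.load("scene0.npy")
for M,s in((W,np.s_[195:305,275:365]),(V,np.s_[190:320,260:350])):
    P=M[s].reshape(-1,3);P=P[~np.isnan(P[:,0])]
    print(np.histogram(P[:,2],bins=np.arange(-.01,.27,.01))[0], P[:,2].max())
    q=P[(P[:,2]>.008)&(P[:,2]<.04)]; print(cv2.minAreaRect((q[:,:2]*1000).astype(np.float32)))
    for lo in (.19,.21,.225):
        q=P[P[:,2]>lo]; print(lo,len(q),cv2.minAreaRect((q[:,:2]*1000).astype(np.float32)),q.mean(0))
E
```

```text
[0.45325108 0.06404785 0.03139143] [ 0.4669604  -0.0414714   0.01723188] [0.49779309 0.02222323 0.23115543]
[2142 3191  129 1665  705   76   98   10   10    8    7   34  137  201
   52  119  318   95   16   31   67  127  156  175  163   33    0    0] 0.2459317409618893
((570.3685302734375, 43.72643280029297), (254.34658813476562, 310.9083557128906), 89.69214630126953)
0.19 721 ((559.3827514648438, 42.11544418334961), (200.5890350341797, 28.979856491088867), 19.412015914916992) [0.54856435 0.03753286 0.21944273]
0.21 527 ((541.4131469726562, 34.483299255371094), (161.72802734375, 27.150304794311523), 17.248111724853516) [0.53335254 0.03270491 0.22602414]
0.225 286 ((533.9342651367188, 32.16431427001953), (145.37303161621094, 26.825010299682617), 17.392436981201172) [0.51881985 0.02779527 0.23316475]
[3026 2721  143 2434  475  394  194   35   35   43   49  139  210  232
  109  208  336  100   48   22   63  119  126  169  177   17    0    0] 0.2436014662257857
((585.5203857421875, 115.74066162109375), (334.1330261230469, 270.074462890625), 17.801198959350586)
0.19 671 ((554.8550415039062, 34.46522521972656), (196.9957733154297, 29.108943939208984), 17.793733596801758) [0.53662936 0.02618587 0.21963054]
0.21 489 ((537.46240234375, 28.115806579589844), (159.86251831054688, 28.261432647705078), 16.779664993286133) [0.52256681 0.0223932  0.22623289]
0.225 270 ((523.5653686523438, 22.860218048095703), (130.0373992919922, 28.085378646850586), 15.527533531188965) [0.50816995 0.01857761 0.23274578]
```

View pics/crop0.png

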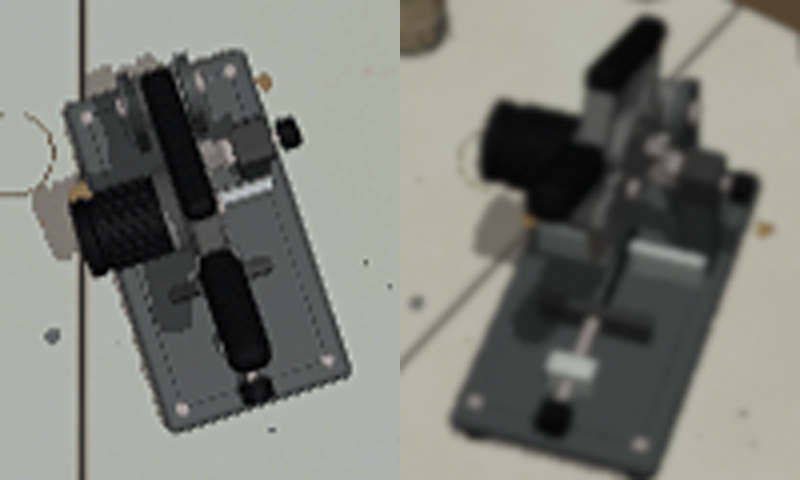

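The top crop shows the carry handle (rear bar, about (313,226) in the full image) and the front grip (about (326,268)). The yaw is about 17°. I'll fit the bed to get the saw frame.

```bash
python3 - <<'E'
from h import *
for n,s in(("top",np.s_[195:305,275:365]),("scene",np.s_[190:320,260:360])):
    M=np.load(n+"0.npy")[s]
    z=np.nan_to_num(M[...,2]); m=((z>.014)&(z<.04)).astype(np.uint8)
    m=cv2.morphologyEx(m,cv2.MORPH_OPEN,np.ones((3,3)))
    k,l,st,_=cv2.connectedComponentsWithStats(m); i=1+np.argmax(st[1:,4])
    q=M[l==i]; print(n,len(q),np.median(q[:,2]),np.percentile(q[:,2],[5,95]),"table",np.median(z[(z<.012)]))
    r=cv2.minAreaRect((q[:,:2]*1000).astype(np.float32)); print(r)
    # grip & handle lateral position along saw axis
    P=M.reshape(-1,3);P=P[P[:,2]>.18]; 
    for t in (16.8,17.4):
        t=np.radians(t);X=P[:,0]*np.cos(t)+P[:,1]*np.sin(t);Y=-P[:,0]*np.sin(t)+P[:,1]*np.cos(t)
        for x0 in np.arange(X.min(),X.max(),.025):
            k=(X>=x0)&(X<x0+.025);print(np.round([x0,*np.percentile(Y[k],[5,50,95]),np.median(P[k,2])],3),k.sum(), end=';')
        print()
E
```

```text
top 901 0.02795098522719508 [0.02113328 0.03436456] table 0.0008093024803909055
((538.3792724609375, -6.160697937011719), (158.56263732910156, 57.09796905517578), 17.50115394592285)
[ 0.447 -0.136 -0.124 -0.112  0.237] 113;[ 0.472 -0.136 -0.123 -0.111  0.226] 109;[ 0.497 -0.136 -0.123 -0.11   0.212] 110;[ 0.522 -0.132 -0.122 -0.113  0.207] 94;[ 0.547 -0.132 -0.122 -0.113  0.233] 86;[ 0.572 -0.132 -0.122 -0.112  0.222] 79;[ 0.597 -0.131 -0.121 -0.112  0.207] 80;[ 0.622 -0.13  -0.12  -0.111  0.193] 72;[ 0.647 -0.127 -0.12  -0.113  0.185] 9;
[ 0.446 -0.141 -0.129 -0.117  0.237] 113;[ 0.471 -0.141 -0.129 -0.117  0.226] 110;[ 0.496 -0.141 -0.128 -0.116  0.212] 109;[ 0.521 -0.137 -0.128 -0.119  0.207] 94;[ 0.546 -0.137 -0.128 -0.118  0.233] 86;[ 0.571 -0.138 -0.128 -0.118  0.222] 79;[ 0.596 -0.137 -0.127 -0.118  0.207] 80;[ 0.621 -0.137 -0.127 -0.118  0.193] 72;[ 0.646 -0.134 -0.126 -0.12   0.185] 9;
scene 2922 0.026748783309639812 [0.02087618 0.03288483] table -0.00014548695394833722
((551.4091796875, 34.04627990722656), (219.4816131591797, 135.46188354492188), 17.49744415283203)
[ 0.443 -0.141 -0.131 -0.118  0.234] 152;[ 0.468 -0.141 -0.134 -0.118  0.225] 82;[ 0.493 -0.141 -0.135 -0.119  0.211] 79;[ 0.518 -0.137 -0.129 -0.119  0.209] 130;[ 0.543 -0.137 -0.13  -0.119  0.231] 101;[ 0.568 -0.136 -0.132 -0.119  0.218] 52;[ 0.593 -0.137 -0.131 -0.118  0.204] 52;[ 0.618 -0.136 -0.13  -0.117  0.191] 42;[ 0.643 -0.132 -0.129 -0.127  0.183] 3;
[ 0.441 -0.146 -0.136 -0.123  0.234] 152;[ 0.466 -0.146 -0.139 -0.123  0.225] 82;[ 0.491 -0.146 -0.141 -0.125  0.211] 79;[ 0.516 -0.143 -0.135 -0.125  0.209] 130;[ 0.541 -0.143 -0.135 -0.124  0.231] 101;[ 0.566 -0.142 -0.138 -0.125  0.218] 52;[ 0.591 -0.143 -0.137 -0.125  0.204] 52;[ 0.616 -0.142 -0.137 -0.123  0.191] 42;[ 0.641 -0.138 -0.136 -0.133  0.183] 3;
```

Measured saw origin is about (0.571, 0.042) with yaw 17.4°. That puts the front grip at about (0.490, 0.017, 0.233), and depth agrees with that height. Moving above it with the jaws shut.

>>> step_arm --pt "0 0 5" --pt "1 -2 8" --pt "4 -7 8" --pt "7 -12 8" --pt "10 -17.3 8" --pt "13 -22.5 8" --pt "16 -27.7 8" --pt "19 -33 8" --pt "22 -38.2 8" --pt "25 -43.4 8" --yaw '[0,5,10,15,20,25,28,31,31,31]' --jaw 0

```text
time_s: 1.35
tool_pos: [0.4008, 0.1708, 0.3113]
orientation: [-0.467, 3.106, 0.0]
wrist_force: [1.2, 0.5, -0.5]
finger_gap: -0.0001
finger_force: 0.0
```

>>> step_arm --pt "3 -5.2 0" --pt "6 -10.4 0" --pt "8 -14 0" --pt "9 -15.6 0" --pt "9 -15.6 0" --pt "9 -15.6 0" --yaw '[0,0,0,0,0,0]'

```text
time_s: 2.1
tool_pos: [0.4896, 0.0177, 0.3111]
orientation: [0.468, -3.106, -0.001]
wrist_force: [0.1, -0.1, 0.2]
finger_gap: 0.0
finger_force: 0.0
```

```bash
python3 - <<'E'
from h import *
a,W=cloud("top"); b,V=cloud("scene")
cv2.imwrite("pics/c1.png",np.hstack([cv2.resize(a[190:310,268:368],(400,480),interpolation=2),cv2.resize(b[140:315,215:361],(400,480),interpolation=2)])[:,:,::-1])
s=get_state();print(s["tool_pos"],s["orientation"],s["wrist_force"],s["finger_gap"],s["time_s"])
E
```

```text
[0.4897152  0.01783422 0.31129173] [ 4.69021136e-01 -3.10620867e+00 -5.21741173e-04] [0.74702585 0.7537686  0.34240758] -0.00010782364088130147 2.2
```

View pics/c1.png

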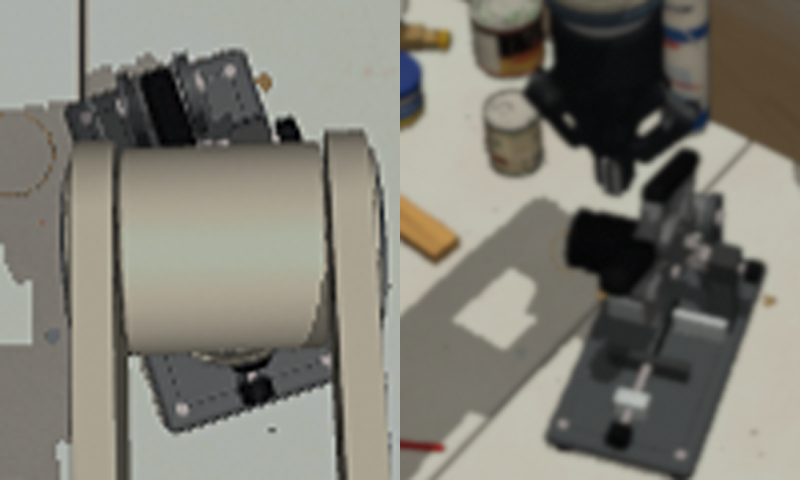

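The tool is above the grip in the top view; the saw hasn't moved. In the scene view I can't tell the grip from the motor, so I project the points as a check.

```bash
python3 - <<'E'
from h import *
def proj(n,p):
    c=camera_info(n);T=np.linalg.inv(np.array(c["cam_to_world"]));q=T@np.r_[p,1];x,y=q[0]/-q[2],-q[1]/-q[2];f=1+c["k1"]*(x*x+y*y)
    K=np.array(c["camera_matrix"]);return K[0,0]*x*f+K[0,2],K[1,1]*y*f+K[1,2]
t=np.radians(17.4);O=np.array([.5707,.0421,0])
for nm,p in dict(grip=(-85,0,233),gripfront=(-110,0,243),handle=(31,0,200),hf=(-17,0,235),hr=(88,0,183),bedfl=(-130,67,26),bedfr=(-130,-67,26),knob=(33,-73,107)).items():
    p=np.array(p)/1000;w=O+[p[0]*np.cos(t)-p[1]*np.sin(t),p[0]*np.sin(t)+p[1]*np.cos(t),p[2]]
    u,v=proj("scene",w);a,b=proj("top",w)
    print(nm,w.round(3),"crop0 scene",round((u-255)*400/104),round((v-190)*480/125),"c1 scene",round((u-215)*400/146),round((v-140)*480/175),"crop0 top",round((a-268)*4),round((b-190)*4))
E
```

```text
grip [0.49  0.017 0.233] crop0 scene 152 168 c1 scene 218 257 crop0 top 241 325
gripfront [0.466 0.009 0.243] crop0 scene 136 190 c1 scene 207 273 crop0 top 254 364
handle [0.6   0.051 0.2  ] crop0 scene 220 62 c1 scene 266 181 crop0 top 185 153
hf [0.554 0.037 0.235] crop0 scene 192 78 c1 scene 246 193 crop0 top 207 219
hr [0.655 0.068 0.183] crop0 scene 249 16 c1 scene 287 148 crop0 top 159 72
bedfl [0.427 0.067 0.026] crop0 scene 38 416 c1 scene 137 434 crop0 top 172 439
bedfr [ 0.467 -0.061  0.026] crop0 scene 247 472 c1 scene 286 474 crop0 top 356 380
knob [ 0.624 -0.018  0.107] crop0 scene 336 189 c1 scene 349 272 crop0 top 293 138
```

All the projections match the images. Descending to contact.

>>> step_arm --pt "0 0 -3" --pt "0 0 -5" --pt "0 0 -6.5" --pt "0 0 -7.2" --pt "0 0 -7.7" --pt "0 0 -7.7" --yaw '[0,0,0,0,0,0]'

```text
time_s: 2.95
tool_pos: [0.4908, 0.0169, 0.2347]
orientation: [-0.467, 3.106, 0.0]
wrist_force: [0.6, 1.3, 2.6]
finger_gap: -0.0001
finger_force: 1.1
```

>>> step_arm --pt "-0.5 -0.15 -0.75" --pt "-1.0 -0.3 -1.5" --pt "-1.4 -0.45 -2.3" --pt "-1.85 -0.6 -3.15" --pt "-2.2 -0.7 -4.0" --pt "-2.6 -0.8 -4.85" --pt "-2.9 -0.9 -5.7" --pt "-3.15 -1.0 -6.6" --pt "-3.4 -1.1 -7.5" --pt "-3.6 -1.15 -8.4" --yaw '[0,0,0,0,0,0,0,0,0,0]'

```text
time_s: 4.2
tool_pos: [0.4541, 0.0051, 0.1497]
orientation: [0.467, -3.107, 0.0]
wrist_force: [3.0, 0.3, 2.7]
finger_gap: -0.0
finger_force: 2.0
```

>>> step_arm --pt "-0.1 -0.05 -0.6" --pt "-0.2 -0.05 -1.1" --pt "-0.2 -0.05 -1.4" --pt "-0.2 -0.05 -1.4" --yaw '[0,0,0,0]'

```text
time_s: 4.7
tool_pos: [0.4516, 0.0045, 0.136]
orientation: [0.467, -3.105, 0.0]
wrist_force: [-0.7, -1.7, 3.1]
finger_gap: 0.0001
finger_force: 1.9
```

>>> step_arm --pt "0 0 -0.2" --pt "0 0 -0.4" --pt "0 0 -0.4" --yaw '[0,0,0]'

```text
time_s: 5.08
tool_pos: [0.4514, 0.0044, 0.133]
orientation: [0.467, -3.105, 0.0]
wrist_force: [-7.0, -3.7, 21.0]
finger_gap: -0.0002
finger_force: 10.3
```

The head is on its stop (21 N). I'll lift off and see whether it stays down.

>>> step_arm --pt "0 0 0.5" --pt "0 0 1.5" --pt "0 0 4" --pt "-1 0 9" --pt "-4 0 14" --pt "-9 0 17" --pt "-12 0 17" --pt "-12 0 17" --yaw '[0,0,0,0,0,0,0,0]'

```text
time_s: 6.08
tool_pos: [0.3306, 0.0048, 0.3027]
orientation: [-0.467, 3.106, 0.0]
wrist_force: [0.3, 0.1, 0.1]
finger_gap: -0.0003
finger_force: 0.0
```

```bash
python3 - <<'E'
from h import *
a,W=cloud("top"); b,V=cloud("scene"); np.save("top2.npy",W);np.save("scene2.npy",V)
cv2.imwrite("pics/c2.png",np.hstack([cv2.resize(a[190:310,268:368],(400,480),interpolation=2),cv2.resize(b[140:315,215:361],(400,480),interpolation=2)])[:,:,::-1])
s=get_state();print(s["tool_pos"],s["wrist_force"],s["time_s"])
t=np.radians(17.4);O=np.array([.5707,.0421,0]);R=np.array([[np.cos(t),-np.sin(t),0],[np.sin(t),np.cos(t),0],[0,0,1]])
for n,M,s in(("top",W,np.s_[195:305,275:365]),("scene",V,np.s_[190:320,260:360])):
    P=M[s].reshape(-1,3);P=P[~np.isnan(P[:,0])&(P[:,2]<.19)];S=((P-O)@R*1000);
    k=(S[:,2]>155)
    print(n,"handle x",np.percentile(S[k,0],[2,98]),"max",S[:,2].max())
    for x0 in range(-70,80,30):
        j=k&(S[:,0]>x0)&(S[:,0]<x0+30)
        if j.any():print(x0,np.percentile(S[j,1],[5,50,95]).round(),np.median(S[j,2]))
    for y0 in range(-90,90,15):
        j=(S[:,0]>-35)&(S[:,0]<25)&(S[:,1]>y0)&(S[:,1]<y0+15)
        if j.any():print("y",y0,round(S[j,2].max()),end="; ")
    print()
E
```

```text
[0.33248275 0.00479107 0.30251264] [ 0.00455591 -0.31397669 -0.76026399] 6.175
top handle x [-56.14241674  55.84161057] max 188.98284619990923
-70 [-7.  2. 11.] 179.1856176930404
-40 [-8.  2. 12.] 179.17259404228525
-10 [-7.  2. 13.] 178.40244812134023
20 [-7.  3. 13.] 176.83179205495537
50 [-7.  3. 13.] 175.23093836184222
y -90 11; y -75 32; y -60 60; y -45 122; y -30 61; y -15 189; y 0 189; y 15 128; y 30 126; y 45 127; y 60 125; y 75 124; 
scene handle x [-61.34986578  50.87475965] max 184.3947314227945
-70 [-12.  -3.   6.] 176.50707696211265
-40 [-12.  -5.   7.] 177.54162133124385
-10 [-12.  -4.   6.] 177.65660469504428
20 [-12.  -4.   8.] 175.77135506775366
50 [-10.  -3.   6.] 175.4145317356115
y -90 116; y -75 120; y -60 125; y -45 121; y -30 122; y -15 182; y 0 183; y 15 122; y 30 122; y 45 125; y 60 124; y 75 121;
```

View pics/c2.png

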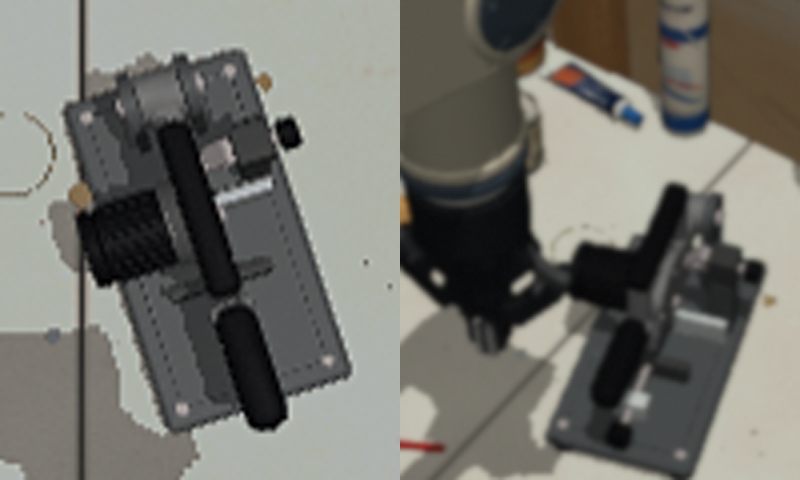

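The head stays down with the arm away. Both views show a level handle bar with its top at about 177 mm, centred near saw (-3, 0). The motor top is about 125 mm, below the fingertips' grasp height. Moving over the handle.

>>> step_arm --pt "5 0.8 0" --pt "11 1.7 0" --pt "17 2.6 0" --pt "21.5 3.3 0" --pt "23.4 3.6 0" --pt "23.4 3.6 -4" --pt "23.4 3.6 -8" --pt "23.4 3.6 -9.5" --pt "23.4 3.6 -9.5" --yaw '[0,0,0,0,0,0,0,0,0]' --jaw 65

```text
time_s: 7.3
tool_pos: [0.5662, 0.0407, 0.2063]
orientation: [0.466, -3.105, -0.0]
wrist_force: [0.8, -0.4, 0.1]
finger_gap: 0.0556
finger_force: 0.0
```

```bash
python3 - <<'E'
from h import *
a,W=cloud("top"); b,V=cloud("scene")
cv2.imwrite("pics/c3.png",cv2.resize(b[140:320,215:395],(600,600),interpolation=2)[:,:,::-1])
s=get_state();print(s["tool_pos"],s["orientation"],s["wrist_force"],s["finger_gap"],s["time_s"])
E
```

```text
[0.56733994 0.04075061 0.2083894 ] [-4.66471367e-01  3.10522255e+00 -1.16467075e-04] [ 0.10252249 -0.45531229 -0.16640746] 0.05565420025869314 7.4
```

View pics/c3.png

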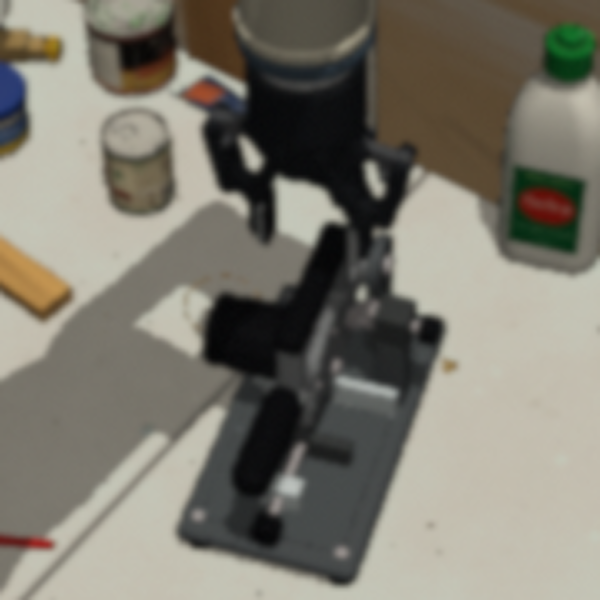

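The fingers straddle the bar: tips at (265,240) and (370,235), with the bar between them. Lowering, then closing.

>>> step_arm --pt "0 0 -2.5" --pt "0 0 -4.5" --pt "0 0 -5.8" --pt "0 0 -6.3" --pt "0 0 -6.3" --pt "0 0 -6.3" --yaw '[0,0,0,0,0,0]'

```text
time_s: 8.15
tool_pos: [0.5668, 0.0407, 0.145]
orientation: [-0.467, 3.106, -0.0]
wrist_force: [0.5, 0.0, 0.9]
finger_gap: 0.0556
finger_force: 0.0
```

>>> step_arm --pt "0 0 0" --pt "0 0 0" --pt "0 0 0" --pt "0 0 0" --pt "0 0 0" --pt "0 0 0" --pt "0 0 0" --pt "0 0 0" --yaw '[0,0,0,0,0,0,0,0]' --jaw 0 --force 90

```text
time_s: 9.15
tool_pos: [0.5663, 0.0407, 0.1447]
orientation: [-0.468, 3.106, -0.0]
wrist_force: [-2.9, 0.1, 6.0]
finger_gap: 0.0209
finger_force: 87.7
```

>>> step_arm --pt "0 0 0.3" --pt "0 0 0.8" --pt "0 0 1.4" --pt "0 0 2" --pt "0 0 2.5" --pt "0 0 3" --pt "0 0 3" --pt "0 0 3" --yaw '[0,0,0,0,0,0,0,0]'

```text
time_s: 10.15
tool_pos: [0.5661, 0.0407, 0.1742]
orientation: [0.467, -3.107, -0.0]
wrist_force: [0.2, -0.2, -9.4]
finger_gap: 0.0209
finger_force: 88.4
```

```bash
python3 - <<'E'
from h import *
b,V=cloud("scene")
cv2.imwrite("pics/c4.png",cv2.resize(b[140:320,215:395],(600,600),interpolation=2)[:,:,::-1])
s=get_state();print(s["tool_pos"],s["wrist_force"],s["ft_torque"],s["finger_gap"],s["time_s"])
E
```

```text
[0.56606201 0.040636   0.17406745] [-0.32625112  0.87255002 -9.13096141] [-0.00078108 -0.00694215 -0.04760353] 0.0209571437776467 10.2
```

View pics/c4.png

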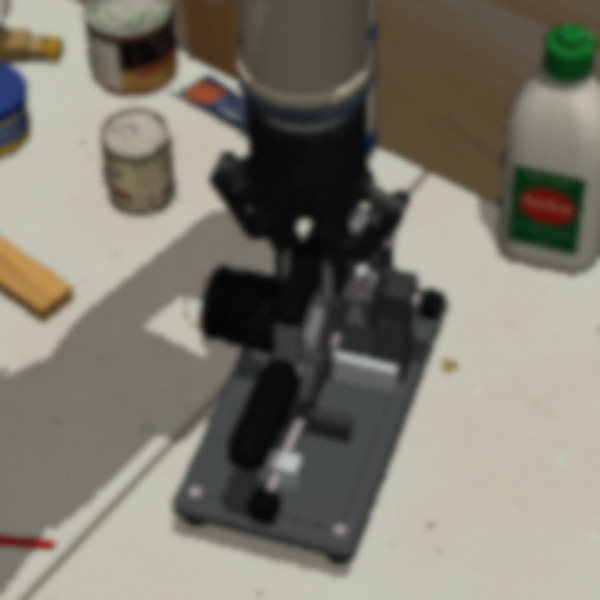

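The full weight (9 N) hangs with almost no moment, the head is still down, and the shadow gap shows the saw clear of the table. Lifting on to 12 cm.

>>> step_arm --pt "0 0 0.6" --pt "0 0 1.6" --pt "0 0 2.8" --pt "0 0 4" --pt "0 0 5.2" --pt "0 0 6.4" --pt "0 0 7.6" --pt "0 0 8.4" --pt "0 0 9" --pt "0 0 9" --yaw '[0,0,0,0,0,0,0,0,0,0]'

```text
time_s: 11.45
tool_pos: [0.5665, 0.0407, 0.2646]
orientation: [-0.467, 3.106, -0.0]
wrist_force: [0.6, 0.7, -10.0]
finger_gap: 0.0208
finger_force: 88.5
```

>>> step_arm --pt "0 0 0" --pt "0 0 0" --pt "0 0 0" --pt "0 0 0" --pt "0 0 0" --pt "0 0 0" --pt "0 0 0" --pt "0 0 0" --yaw '[0,0,0,0,0,0,0,0]'

```text
time_s: 12.45
tool_pos: [0.5663, 0.0407, 0.2643]
orientation: [-0.467, 3.107, -0.0]
wrist_force: [-0.5, -0.7, -9.4]
finger_gap: 0.021
finger_force: 88.5
```

```bash
python3 - <<'E'
from h import *
b,V=cloud("scene")
cv2.imwrite("pics/c5.png",cv2.resize(b[120:320,205:405],(600,600),interpolation=2)[:,:,::-1])
t=np.radians(17.4);O=np.array([.5707,.0421,0]);R=np.array([[np.cos(t),-np.sin(t),0],[np.sin(t),np.cos(t),0],[0,0,1]])
P=V[140:320,215:395].reshape(-1,3);S=(P-O)@R*1000
k=(abs(S[:,1]+5)<58)&(S[:,0]>-125)&(S[:,0]<110)&(S[:,2]>100)&(S[:,2]<180);q=S[k]
h=np.median(q[:,2]);print("n",len(q),"median",h)
for i in range(6):
    c,*_=np.linalg.lstsq(np.c_[q[:,:2],np.ones(len(q))],q[:,2],rcond=None);e=abs(q[:,2]-np.c_[q[:,:2],np.ones(len(q))]@c);q=q[e<max(4,np.median(e)*2)]
print("bed plane slopes deg",np.degrees(c[:2]),"z",c[2],len(q))
s=get_state();print(s["tool_pos"],s["wrist_force"],s["ft_torque"],s["finger_gap"],s["time_s"])
E
```

```text
n 2599 median 146.7627573549486
bed plane slopes deg [0.67492585 0.14456018] z 146.73792221225503 1636
[0.56627288 0.04066248 0.26428484] [ 0.65657841 -0.90884938 -9.09216974] [-0.0100502   0.02055882 -0.00667891] 0.02121491179051399 12.5
```

View pics/c5.png

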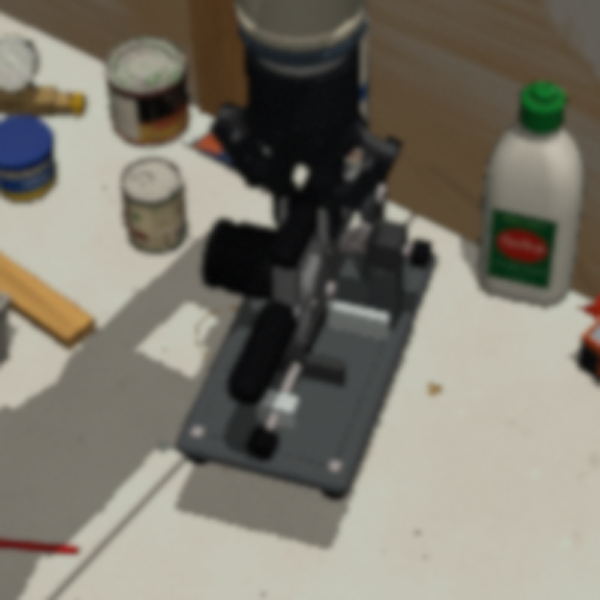

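The saw hangs level: the bed plane tilts less than 1° and is up 12 cm. The head is still locked and nothing else has moved. Handing in.

```bash
python3 -c "
from cell import *
print(job_done())"
```

```text
the job is handed in; nothing more can be done
None
```

The saw's head is locked down and stayed down when I let go. The arm is holding the saw by the carry handle about 12 cm above the table, level to within 1°, and I moved none of the bystander items. The job was handed in at about 12.5 s.

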